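# Sort the small tableware into its trays

## Task

Put the small tableware away where each kind belongs: stand the two egg cups upright in the tray with the two square bays, one in each bay, stand the two shakers upright in the board with the two round wells, one in each well, and lay the teaspoon flat inside the shallow undivided tray, clear of its rim. Leave the stemmed glass and the cream jug standing where they are.

Things in the scene. Friction and masses are not known exactly. Their poses are not given: they have to be found in the camera images.
- egg_cup_1: a glazed white egg cup with a gilt rim, 62 mm tall: round foot 43 mm across, waist, bowl 48 mm across (grasp the bowl, 42 to 62 mm up). Loose, 0.04 to 0.09 kg. Origin: centre of its underside; z up along its axis
- egg_cup_2: a second egg cup, just like egg_cup_1; the two are interchangeable
- shaker_1: a glass salt or pepper shaker with a domed grey cap, 90 mm tall, 44 mm across the body (up to about 70 mm), cap 34 mm across. Loose, 0.07 to 0.14 kg. Origin: centre of its underside; z up along its axis
- shaker_2: a second shaker of the same shape and size as shaker_1; the two are interchangeable here
- teaspoon_1: a steel teaspoon lying flat, 132 mm long (its x axis), 26 mm wide at the bowl, narrower along the handle, 9 mm thick overall. Loose, about 0.02 kg. Origin: middle of its length and width, at its underside; z up
- square_bay_tray: a low wooden tray, 82 mm (x) by 159 mm (y) by 20 mm tall, with one divider that makes two square bays, each 72 by 72 mm inside, their centres at y = -38.5 mm and y = +38.5 mm (x = 0); walls and floor 5 mm thick, so bay floors lie 5 mm above the origin. Fixed to the bench. Origin: centre of its underside; z up
- round_well_board: a thick wooden board, 90 mm (x) by 165 mm (y) by 22 mm tall, with two round wells of 62 mm diameter, 14 mm deep (floors 8 mm above the origin), their centres at y = -40 mm and y = +40 mm (x = 0). Fixed to the bench. Origin: centre of its underside; z up
- undivided_tray: a shallow wooden tray with a single compartment, 125 mm (x) by 176 mm (y) by 14 mm tall; inside 115 by 166 mm, walls and floor 5 mm thick (inner floor 5 mm above the origin). The teaspoon fits in it flat only lengthwise, more or less along the tray's y axis, either way round. Fixed to the bench. Origin: centre of its underside; z up
- stem_glass: a bystander: a stemmed coupe glass with a gilt rim, 151 mm tall, 117 mm across the rim, standing at the far left. Loose. Origin: centre of its foot's underside
- cream_jug: a bystander: a patterned china cream jug with handle, 75 by 156 mm, 127 mm tall, standing at the far right. Loose. Origin: centre of its underside

How it is judged (in metres and radians):
At the end, for the whole second after the job is handed in: One egg cup on each bay floor (within 17 mm of its centre in x, y), one shaker on each well floor (12 mm), teaspoon on the undivided tray's floor (50 mm in x, 40 mm in y); all within 0.05 rad of upright or flat and at rest; glass and jug within 20 mm of where they stood (((x of egg_cup_1 in the frame of square_bay_tray between -0.017 and 0.017 m and y of egg_cup_1 in the frame of square_bay_tray between 0.0215 and 0.0555 m and z of egg_cup_1 in the frame of square_bay_tray between 0.002 and 0.009 m and x of egg_cup_2 in the frame of square_bay_tray between -0.017 and 0.017 m and y of egg_cup_2 in the frame of square_bay_tray between -0.0555 and -0.0215 m and z of egg_cup_2 in the frame of square_bay_tray between 0.002 and 0.009 m) or (x of egg_cup_1 in the frame of square_bay_tray between -0.017 and 0.017 m and y of egg_cup_1 in the frame of square_bay_tray between -0.0555 and -0.0215 m and z of egg_cup_1 in the frame of square_bay_tray between 0.002 and 0.009 m and x of egg_cup_2 in the frame of square_bay_tray between -0.017 and 0.017 m and y of egg_cup_2 in the frame of square_bay_tray between 0.0215 and 0.0555 m and z of egg_cup_2 in the frame of square_bay_tray between 0.002 and 0.009 m)) and ((x of shaker_1 in the frame of round_well_board between -0.012 and 0.012 m and y of shaker_1 in the frame of round_well_board between 0.028 and 0.052 m and z of shaker_1 in the frame of round_well_board between 0.005 and 0.012 m and x of shaker_2 in the frame of round_well_board between -0.012 and 0.012 m and y of shaker_2 in the frame of round_well_board between -0.052 and -0.028 m and z of shaker_2 in the frame of round_well_board between 0.005 and 0.012 m) or (x of shaker_1 in the frame of round_well_board between -0.012 and 0.012 m and y of shaker_1 in the frame of round_well_board between -0.052 and -0.028 m and z of shaker_1 in the frame of round_well_board between 0.005 and 0.012 m and x of shaker_2 in the frame of round_well_board between -0.012 and 0.012 m and y of shaker_2 in the frame of round_well_board between 0.028 and 0.052 m and z of shaker_2 in the frame of round_well_board between 0.005 and 0.012 m)) and x of teaspoon_1 in the frame of undivided_tray between -0.05 and 0.05 m and y of teaspoon_1 in the frame of undivided_tray between -0.04 and 0.04 m and z of teaspoon_1 in the frame of undivided_tray between 0.002 and 0.008 m and angle between each of egg_cup_1, egg_cup_2, shaker_1, shaker_2, teaspoon_1's own z axis and vertical below 0.05 rad and linear speed of each of egg_cup_1, egg_cup_2, shaker_1, shaker_2, teaspoon_1 below 0.02 m/s and distance of each of stem_glass, cream_jug from where it was at the start of the episode below 0.02 m); the robot touches nothing.
It fails at once if the stemmed glass or the cream jug is tipped or shoved away (distance of any of stem_glass, cream_jug from where it was at the start of the episode above 0.03 m or angle between any of stem_glass, cream_jug's own z axis and vertical above 0.4 rad).
It also fails if it takes over 144 s, if anything falls off the work surface, if the arm or the gripper's body presses on something with over 40 N, if the wrist force passes 120 N, or if a joint passes its speed limit or range.

## Robot

A 6-joint arm with a two-finger parallel gripper is mounted at the origin on the work surface; the furniture and walls round the work are solid. World frame = base frame: x ahead of the robot, y to its left, z up, the work surface at z = 0. Lengths are in m, angles in degrees, forces in N, time in s.
With the tool pointing down it reaches from about 0.3 to 0.75 m from the base axis. Payload 8.5 kg.
Tool frame: the origin (TCP) lies at the very end of the fingers, on their centre line; the grasp point (between the pads) lies 19 mm behind it; z points along the fingers, y is the line along which they close (so a half turn about z gives the same grasp; the last joint's range is limited). The gripper opens to 85 mm and grips with 20 to 120 N. Pads are 22 mm wide; open, the fingers measure 114 mm over their backs; the gripper's body (76 mm by 85 mm) begins 54 mm behind the grasp point. The pads swing forward as they close: fully open they stand 13 mm farther back than shut.
Start: joints at [60.201, 21.807, 74.336, -0, 83.858, -12.336], TCP at [0.165, 0.525, 0.231] pointing down, gripper open.
Joint ranges: [-178.18, 178.18], [-50.72, 133.34], [12.68, 142.11], [-81.47, 261.47], [9.98, 163.14], [-165.26, 165.26]. Speed limits (degrees/s): [136.94, 136.94, 180, 180, 180, 180].

## Interface

Orientations are given as a 3x3 rotation matrix whose columns are the frame's x, y, z axes.
In Python, from rig import observe, cams, ticket gives the robot as it stands.
- The arm moves only by the tool move_arm, never from a script. Its arguments are lists of equal length, an entry for each row: "jaw": the finger opening in cm, from 0 to 8.54; "dp": the shift along the tool's x, y, z in cm, a list of three; "turn": the turn, a rotation vector about the tool's x, y, z in rad, a list of three. In form: {"jaw": [jaw, ...], "dp": [[tx, ty, tz], ...], "turn": [[wx, wy, wz], ...]}. A call has 1 to 12 rows; each row shifts and turns the commanded pose from where the row before left it, along the tool's axes as they then stand; what a row does not reach is not made up. A row lasts 1/12 s, in which the tool goes at most 41.7 mm and 7.16 degrees, less where a joint would pass 70% of its speed; a pose out of reach is approached as far as the arm can. A call is refused whole if a number of a shift passes 4.17 or a number of a turn 0.125, either way. A call with a gripper value outside its range is refused whole. The fingers move at their own pace and stop on an object; "force" is the grip in N (left out, the last holds). Time passes only in rows, so rows that do not move let the fingers close. It gives the time, the measured TCP pose, the force, the opening and the grip force at its end, in the units of the state.
- observe(): the state, without advancing time (a new reading comes with each control period).
- cams.get_image(name): name is "scene" or "top" or "wrist"; returns (picture, depth): 480x640x3 uint8, red, green, blue; 480x640 float32, m along the optical axis (not along the pixel's ray), 0 where there is no reading.
- cams.calibration(name): a dict with "vertical_fov" (degrees; the focal length in pixels is half the picture's height over the tangent of half this angle, whatever the lens; pixels are square), "cx", "cy" (the principal point, pixels), "k1" (the pictures are not rectified: a ray, as slopes to the right and down, at radius r is drawn at 1 + k1 r^2 times it, then the intrinsics apply), "view" (4x4, takes a point from world to camera coordinates); the wrist camera has in their place "tool_from_camera" (4x4, takes a point from camera to tool coordinates, whose origin is the TCP and whose axes are the flange's). Camera axes: x right, y up, looking along -z (the intrinsics and any distortion apply to the point x, -y, -z); pixel columns grow to the right and rows downward; lengths in m; the calibration is good to about 2 mm. A picture is of the moment at which its call begins: read the wrist's pose just before it. calibration takes no time and is no camera call.
- ticket.close_job(): hands the job in; it is judged then, once.
Trained networks look in the newest picture that a camera, given by its name, has taken for a name from the list of things; names that differ only in an ending like _2 or _b are one class to them, and where a whole thing is asked for, a point or a joint stands for the part that bears it (a point fixed in the world has none). Each returns a list of dicts, best first, with "p" (0 to 1); they miss things now and then, are a little off and sometimes report something else, mostly with a low value. They report only what shows in the picture. A call takes as long as a camera call.
- cams.spot_in(camera, query): "box" ([centre column, centre row, width, height] as shares, 0 to 1, of the picture: columns of its width, rows of its height, round what is visible of it).
- cams.outline_of(camera, query): "mask" (480x640 bool, what is visible of it) and "box" ([centre column, centre row, width, height] as shares, 0 to 1, of the picture: columns of its width, rows of its height, round what is visible of it).
- cams.mark_of(camera, query): "location" ([column, row] as shares, 0 to 1, of the picture: columns of its width, rows of its height: a listed point, or the origin of a listed thing).
The state is a dict: "time_s": time; "q": joint angles; "qvel": joint speeds; "joint_efforts": joint torques, N m; "position": TCP position; "tool_rot": TCP orientation; "ft_force": force on the tool from outside, world axes, zero at the start; "wrist_torque": the same for the moment, N m; "grip_width": finger opening in m; "gripper_force": force on a finger pad.
Only numpy, scipy, OpenCV 4.12 (cv2) and the standard library are available. Lean on these libraries where they do the work, as an engineer would, in place of code of your own. Each camera call takes 0.05 s, during which the arm holds its last target. There are 200 camera calls.

## Working session

There is one attempt and no reset: what is moved stays moved. The work goes in short steps, Python scripts to look and compute and a tool call to move; the robot and the scene stay as the last step left them, time stands still between calls to the robot, and variables do not carry over. Pictures are saved under pics/ and viewed, at most 14 in all, crops included, and the job is handed in when it is done.

Besides the shell and the picture viewer there is one more tool, called after ">>>" as a command line: name --argument value ..., lists and objects as JSON in quotes. move_arm: Moves the arm, as the interface text tells. Its arguments: {"type":"object","properties":{"jaw":{"type":"array","items":{"type":"number"}},"dp":{"type":"array","items":{"type":"array","items":{"type":"number"}}},"turn":{"type":"array","items":{"type":"array","items":{"type":"number"}}},"force":{"type":"number"}},"required":["jaw","dp","turn"]}

```bash
mkdir -p pics; ls
cat > h.py <<'E'
import numpy as np, cv2
from rig import observe, cams, ticket
def pts(name,uv,depth,st=None):
    """uv Nx2 pixels, depth N -> world"""
    c=cams.calibration(name); f=240/np.tan(np.radians(c["vertical_fov"])/2)
    K=np.array([[f,0,c["cx"]],[0,f,c["cy"]],[0,0,1.]])
    n=cv2.undistortPoints(np.asarray(uv,float).reshape(-1,1,2),K,np.array([c["k1"],0,0,0,0.])).reshape(-1,2)
    d=np.asarray(depth,float).reshape(-1)
    p=np.c_[n[:,0]*d,-n[:,1]*d,-d,np.ones(len(d))]
    if name=="wrist":
        T=np.eye(4);T[:3,:3]=np.array(st["tool_rot"]).reshape(3,3);T[:3,3]=st["position"]
        M=T@np.array(c["tool_from_camera"])
    else: M=np.linalg.inv(np.array(c["view"]))
    return (p@M.T)[:,:3]
def cloud(name,mask,dep,st=None):
    v,u=np.nonzero(mask&(dep>0)); return pts(name,np.c_[u,v],dep[v,u],st)
E
python3 - <<'E'
from h import *
print(observe())
for n in("top","scene"):
    im,d=cams.get_image(n); cv2.imwrite(f"pics/{n}0.png",im[...,::-1]); np.save(f"{n}0.npy",d)
    print(n,cams.calibration(n))
for q in["egg_cup_1","shaker_1","teaspoon_1","square_bay_tray","round_well_board","undivided_tray","stem_glass","cream_jug"]:
  for n in("top",):
    d=np.load(n+"0.npy")
    for o in cams.outline_of(n,q):
        if o["p"]<.3: continue
        P=cloud(n,o["mask"],d); 
        if len(P)==0: print(q,"nodepth");continue
        r=cv2.minAreaRect((P[:,:2]*1000).astype(np.float32))
        print(q,n,round(o["p"],2),np.round(np.array(o["box"])*[640,480,640,480]),"rect mm",np.round(r[0]),np.round(r[1]),round(r[2],1),"z",np.round(np.percentile(P[:,2],[2,50,98]),3))
E
```

```text
pics
{'time_s': 0.0, 'q': array([ 6.01978600e+01,  2.18412918e+01,  7.43857016e+01,  7.44494448e-04,
        8.38588595e+01, -1.23360056e+01]), 'qvel': array([ 0.04475658,  0.01820102, -0.04310516, -0.07908904, -0.03574172,
        0.07035051]), 'joint_efforts': array([-6.91073674e-04, -4.48473966e+01, -2.31277657e+01, -2.88940601e-04,
        4.87091951e-03, -2.69914096e-06]), 'position': array([0.16492593, 0.52437414, 0.23070338]), 'tool_rot': array([[-9.53893976e-01,  3.00142819e-01, -7.55932637e-04],
       [ 3.00143587e-01,  9.53893156e-01, -1.29382423e-03],
       [ 3.32746918e-04, -1.46105947e-03, -9.99998877e-01]]), 'ft_force': array([-0.57102437,  1.10320229, -0.49514092]), 'wrist_torque': array([ 0.04147896, -0.00851536, -0.03838436]), 'gripper_force': 0.0, 'grip_width': 0.08521579428007901}
top {'vertical_fov': 55.18068164528064, 'cx': 314.42356695416044, 'cy': 234.14025048249658, 'k1': -0.04350474762315674, 'view': array([[ 0.00877014, -0.99995908, -0.00222063,  0.02211425],
       [ 0.99778254,  0.00860448,  0.06599976, -0.51810106],
       [-0.06597795, -0.00279454,  0.
[... 893 characters left out ...]
 9.  53.] rect mm [458. 154.] [ 23. 125.] 89.1 z [-0.003  0.003  0.009]
square_bay_tray top 0.68 [229. 190.  72.  39.] rect mm [629. 244.] [166.  87.] 83.0 z [-0.001  0.004  0.02 ]
round_well_board top 0.85 [321. 192.  68.  42.] rect mm [628.  11.] [ 90. 164.] 0.6 z [0.003 0.018 0.024]
undivided_tray top 0.74 [402. 206.  74.  58.] rect mm [ 591. -198.] [127. 174.] 9.3 z [-0.001  0.004  0.014]
stem_glass top 0.75 [134. 190.  63.  54.] rect mm [665. 667.] [583. 115.] 75.4 z [-0.001  0.108  0.148]
stem_glass top 0.68 [194. 269.  20.  17.] rect mm [431. 311.] [38. 34.] 31.7 z [0.014 0.076 0.089]
cream_jug top 0.76 [492. 200.  41.  69.] rect mm [ 601. -396.] [ 75. 167.] 89.2 z [0.005 0.061 0.122]
```

View pics/top0.png

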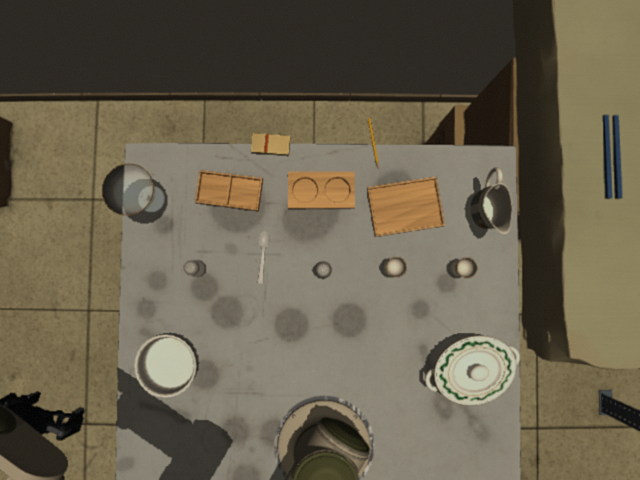

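View pics/scene0.png

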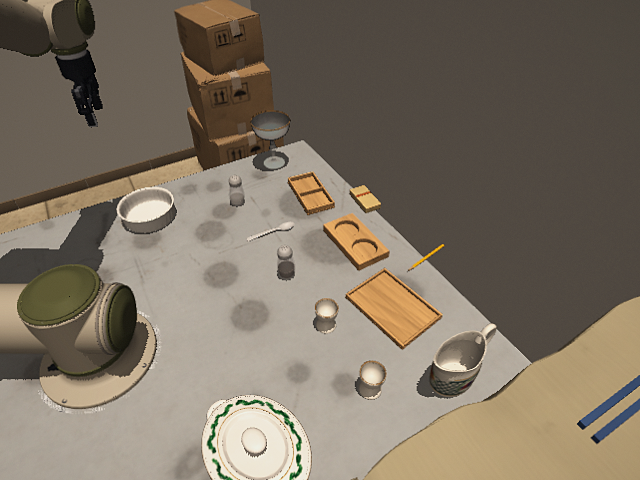

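The top view shows the trays at (229,190), (321,190) and (405,207). The cups are at (393,267) and (462,267), the shakers at (195,268) and (322,269), and the spoon at (263,258) with its bowl end up. The scene view agrees: everything is upright, and the network's "stem_glass" at (194,269) is really the left shaker. Next I'll refine the poses from depth.

Run:
```python
from h import *
d=np.load("top0.npy"); P=cloud("top",d>0,d)
def reg(cx,cy,r,z0,z1=.2):
    m=(abs(P[:,0]-cx)<r)&(abs(P[:,1]-cy)<r)&(P[:,2]>z0)&(P[:,2]<z1); return P[m]
for n,c,z in(("cup1",(.439,-.166),.05),("cup2",(.439,-.333),.05),("shR",(.43,.004),.078),("shL",(.431,.311),.078)):
    Q=reg(*c,.045,z); (x,y),r=cv2.minEnclosingCircle((Q[:,:2]*1000).astype(np.float32)); print(n,len(Q),round(x),round(y),"r",round(r),"mean",np.round(Q.mean(0)*1000))
for n,c,r,z0,z1 in(("sq",(.629,.244),.11,.012,.03),("well",(.628,.011),.11,.012,.03),("und",(.591,-.198),.12,.008,.02)):
    Q=reg(*c,r,z0,z1); k=cv2.minAreaRect((Q[:,:2]*1000).astype(np.float32)); print(n,len(Q),np.round(k[0]),np.round(k[1]),round(k[2],1))
Q=reg(.458,.154,.085,.0035,.02); print("spoon",len(Q)); k=cv2.minAreaRect((Q[:,:2]*1000).astype(np.float32)); print(k)
q=Q[:,:2]-Q[:,:2].mean(0); print(np.linalg.svd(q)[2][0]) if len(q)<3000 else 0
for a in np.arange(.39,.53,.01):
    s=Q[abs(Q[:,0]-a)<.005]; 
    if len(s): print(round(a,3),np.round(s[:,1].mean()*1000),np.round(np.ptp(s[:,1])*1000),np.round(s[:,2].max()*1000,1),end=" | ")
g=reg(.6,.5,.15,.1,.16); print("\nglass",g[:,:2].min(0),g[:,:2].max(0))
```

```text
cup1 100 439 -167 r 25 mean [ 439. -170.   58.]
cup2 115 440 -334 r 25 mean [ 439. -336.   58.]
shR 145 432 6 r 16 mean [432.   6.  84.]
shL 134 434 314 r 16 mean [434. 314.  84.]
sq 638 [667. 229.] [176. 166.] 82.9
well 1600 [661.  24.] [156. 190.] 0.5
und 522 [ 621. -194.] [189. 175.] 9.4
spoon 167
((449.88214111328125, 151.4896240234375), (152.81423950195312, 148.33094787597656), 87.0067367553711)
[-0.99987385  0.01588317]
0.39 147.0 131.0 4.0 | 0.4 152.0 82.0 7.1 | 0.41 152.0 79.0 8.1 | 0.42 157.0 7.0 6.9 | 0.43 159.0 30.0 9.2 | 0.44 159.0 30.0 9.4 | 0.45 154.0 80.0 10.8 | 0.46 156.0 129.0 11.0 | 0.47 157.0 62.0 10.9 | 0.48 154.0 147.0 9.2 | 0.49 150.0 57.0 8.0 | 0.5 143.0 72.0 7.5 | 0.51 157.0 80.0 6.4 | 0.52 149.0 27.0 8.7 | 0.53 215.0 0.0 4.3 | 
glass [0.54744817 0.38218138] [0.66386189 0.49878766]
```

>>> move_arm --jaw '[8.5,8.5,8.5]' --dp '[[0,0,0],[0,0,0],[0,0,0]]' --turn '[[0,0,-0.12],[0,0,-0.12],[0,0,-0.065]]' --force 30

```text
time_s: 0.75
position: [0.165, 0.5246, 0.2313]
tool_rot: [[-1.0, -0.006, -0.0], [-0.006, 1.0, -0.0], [0.0, -0.0, -1.0]]
ft_force: [0.2, 0.1, 1.0]
grip_width: 0.0852
gripper_force: 0.0
```

>>> move_arm --jaw '[8.5,8.5,8.5,8.5,8.5,8.5,8.5,8.5,8.5,8.5,8.5,8.5]' --dp '[[-2.95,-2.33,0],[-2.95,-2.33,0],[-2.95,-2.33,0],[-2.95,-2.33,0],[-2.95,-2.33,0],[-2.95,-2.33,0],[-2.95,-2.33,0],[-2.95,-2.33,0],[-3.1,-2.4,0],[0,0,3.5],[0,0,3.5],[0,0,3.5]]' --turn '[[0,0,0],[0,0,0],[0,0,0],[0,0,0],[0,0,0],[0,0,0],[0,0,0],[0,0,0],[0,0,0],[0,0,0],[0,0,0],[0,0,0]]'

```text
time_s: 1.75
position: [0.4327, 0.3137, 0.1253]
tool_rot: [[-1.0, 0.001, 0.001], [0.001, 1.0, 0.001], [-0.001, 0.001, -1.0]]
ft_force: [1.1, 0.7, -0.6]
grip_width: 0.0846
gripper_force: 0.0
```

>>> move_arm --jaw '[8.5,8.5,8.5,3.6,3.6,3.6,3.6,3.6]' --dp '[[0,0,3.2],[0,0,3.2],[0,0,3.0],[0,0,0],[0,0,0],[0,0,0],[0,0,0],[0,0,0]]' --turn '[[0,0,0],[0,0,0],[0,0,0],[0,0,0],[0,0,0],[0,0,0],[0,0,0],[0,0,0]]'

```text
time_s: 2.42
position: [0.4333, 0.315, 0.0346]
tool_rot: [[-1.0, -0.0, 0.004], [-0.0, 1.0, 0.002], [-0.004, 0.002, -1.0]]
ft_force: [-0.3, 1.8, 6.8]
grip_width: 0.0385
gripper_force: 30.1
```

Run:
```python
from h import *
s=observe(); print(s["grip_width"],s["gripper_force"],s["position"])
im,d=cams.get_image("top")
for q in["square_bay_tray","round_well_board","undivided_tray"]:
    o=cams.outline_of("top",q)[0]; P=cloud("top",o["mask"],d)*1000
    lo,hi=dict(square_bay_tray=(12,23),round_well_board=(14,27),undivided_tray=(9,18))[q]
    Q=P[(P[:,2]>lo)&(P[:,2]<hi)]; r=cv2.minAreaRect(Q[:,:2].astype(np.float32)); print(q,o["p"],np.round(r[0],1),np.round(r[1],1),r[2])
    if "well" in q:
        W=P[(P[:,2]<12)&(abs(P[:,0]-628)<35)]; 
        for sgn in(1,-1):
            w=W[(abs(W[:,1]-11-40*sgn)<35)]; print("well",cv2.minEnclosingCircle(w[:,:2].astype(np.float32)),len(w))
```

```text
0.03846277113368376 30.05578361985158 [0.43326179 0.31500843 0.03462181]
square_bay_tray 0.93 [626.1 242.2] [160.9  83. ] 83.11004638671875
round_well_board 0.96 [627.9  11.2] [ 90.2 164. ] 0.5220452547073364
well ((629.0269165039062, 51.754512786865234), 30.72943878173828) 467
well ((632.1466064453125, -25.275104522705078), 34.86109924316406) 465Traceback (most recent call last):
  File "<stdin>", line 5, in <module>
IndexError: list index out of range
```

>>> move_arm --jaw '[3.6,3.6,3.6,3.6,3.6,3.6]' --dp '[[0,0,-1],[0,0,-2],[0,0,-2],[0,0,-2],[0,0,-2],[0,0,-1]]' --turn '[[0,0,0],[0,0,0],[0,0,0],[0,0,0],[0,0,0],[0,0,0]]' --force 40

```text
time_s: 3.12
position: [0.4327, 0.3146, 0.1361]
tool_rot: [[-1.0, -0.0, 0.004], [-0.0, 1.0, 0.002], [-0.004, 0.002, -1.0]]
ft_force: [0.3, 0.4, -0.8]
grip_width: 0.0378
gripper_force: 39.8
```

Run:
```python
from h import *
s=observe(); print(s["grip_width"],s["gripper_force"],s["position"],s["ft_force"])
im,d=cams.get_image("scene")
im=cv2.resize(im[120:280,150:350,::-1],None,fx=2.5,fy=2.5,interpolation=2)
w,d=cams.get_image("wrist"); w=cv2.resize(w[...,::-1],(500,375))
c=np.zeros((400,1000,3),np.uint8);c[:400,:500]=im[:400];c[:375,500:]=w
cv2.imwrite("pics/g1.png",cv2.resize(c,(800,320)))
```

```text
0.037840166233262085 39.79305945744272 [0.43271624 0.31459235 0.13611151] [ 0.28038287  0.36454664 -0.84032302]
```

View pics/g1.png

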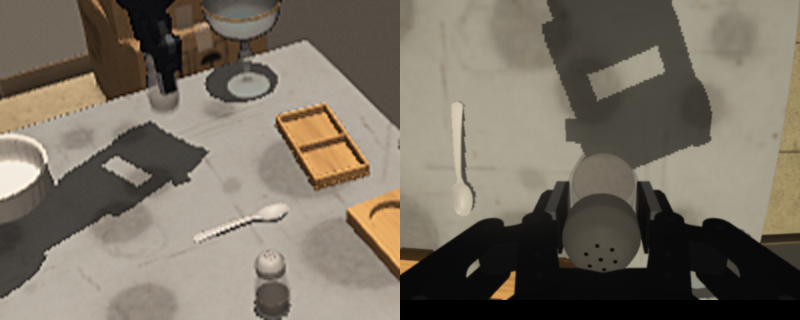

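The left shaker is held upright and lifted, with its cap at about (600,235) in the composite, centred between the pads. Moving it to the left well.

>>> move_arm --jaw '[3.6,3.6,3.6,3.6,3.6,3.6,3.6,3.6,3.6,3.6,3.6,3.6]' --dp '[[-1.0,-1.3,0],[-2.0,-2.7,0],[-2.2,-2.95,0],[-2.2,-2.95,0],[-2.2,-2.95,0],[-2.2,-2.95,0],[-2.2,-2.95,0],[-2.2,-2.95,0],[-2.0,-2.7,0],[-1.0,-1.3,0],[-0.6,-0.65,0],[0,0,0]]' --turn '[[0,0,0],[0,0,0],[0,0,0],[0,0,0],[0,0,0],[0,0,0],[0,0,0],[0,0,0],[0,0,0],[0,0,0],[0,0,0],[0,0,0]]'

```text
time_s: 4.22
position: [0.6305, 0.0497, 0.1316]
tool_rot: [[-1.0, 0.002, -0.001], [0.002, 1.0, 0.0], [0.001, 0.0, -1.0]]
ft_force: [-0.1, 0.5, -0.9]
grip_width: 0.038
gripper_force: 39.8
```

>>> move_arm --jaw '[3.6,3.6,3.6,3.6,3.6,3.6,3.6]' --dp '[[0.2,0.1,2],[0,0,2],[0,0,2],[0,0,1.5],[0,0,0.9],[0,0,0.3],[0,0,0]]' --turn '[[0,0,0],[0,0,0],[0,0,0],[0,0,0],[0,0,0],[0,0,0],[0,0,0]]'

```text
time_s: 4.8
position: [0.6276, 0.0526, 0.0451]
tool_rot: [[-1.0, -0.001, -0.001], [-0.001, 1.0, 0.0], [0.001, 0.0, -1.0]]
ft_force: [-0.5, 0.1, 0.1]
grip_width: 0.0379
gripper_force: 39.8
```

>>> move_arm --jaw '[3.6,3.6,3.6,5.8,5.8,5.8,5.8,5.8,5.8,5.8,5.8]' --dp '[[0,-0.1,0.15],[0,0,0.1],[0,0,0],[0,0,0],[0,0,0],[0,0,0],[0,0,-1],[0,0,-2.5],[0,0,-2.5],[0,0,-2.5],[0,0,-1.5]]' --turn '[[0,0,0],[0,0,0],[0,0,0],[0,0,0],[0,0,0],[0,0,0],[0,0,0],[0,0,0],[0,0,0],[0,0,0],[0,0,0]]'

```text
time_s: 5.72
position: [0.6289, 0.0508, 0.1467]
tool_rot: [[-1.0, -0.0, 0.004], [-0.0, 1.0, -0.0], [-0.004, -0.0, -1.0]]
ft_force: [0.3, 0.7, 0.0]
grip_width: 0.0577
gripper_force: 0.0
```

```bash
cat > chk.py <<'E'
from h import *
import sys
s=observe(); print(s["position"],s["grip_width"])
im,d=cams.get_image("top"); P=cloud("top",d>0,d)
for a in sys.argv[1:]:
    cx,cy,z0=map(float,a.split(","))
    Q=P[(np.hypot(P[:,0]-cx,P[:,1]-cy)<.04)&(P[:,2]>z0)&(P[:,2]<.12)]*1000
    (x,y),r=cv2.minEnclosingCircle(Q[:,:2].astype(np.float32)); print(a,len(Q),round(x),round(y),"r",round(r),"mean",np.round(Q.mean(0)),"zmax",np.round(np.percentile(Q[:,2],98)))
cv2.imwrite("pics/last_top.png",im[...,::-1])
E
python3 chk.py .628,.051,.085 .432,.005,.078
```

```text
[0.62890914 0.05077809 0.14666042] 0.057712997356555926
.628,.051,.085 63 624 50 r 15 mean [618.  49.  90.] zmax 96.0
.432,.005,.078 130 432 6 r 16 mean [432.   5.  84.] zmax 90.0
```

>>> move_arm --jaw '[6.0,8.5,8.5,8.5,8.5,8.5,8.5,8.5,8.5,8.5,8.5]' --dp '[[2.0,-0.5,0],[3.8,-0.85,0],[3.8,-0.85,0],[3.8,-0.85,0],[3.8,-0.85,0],[2.0,-0.5,0],[0.5,-0.15,2],[0,0,3],[0,0,3],[0,0,2],[0,0,1.3]]' --turn '[[0,0,0],[0,0,0],[0,0,0],[0,0,0],[0,0,0],[0,0,0],[0,0,0],[0,0,0],[0,0,0],[0,0,0],[0,0,0]]'

```text
time_s: 6.68
position: [0.4303, 0.0054, 0.0282]
tool_rot: [[-1.0, 0.0, -0.002], [0.0, 1.0, 0.001], [0.002, 0.001, -1.0]]
ft_force: [0.3, 0.2, 1.3]
grip_width: 0.0851
gripper_force: 0.0
```

>>> move_arm --jaw '[3.6,3.6,3.6,3.6,3.6,3.6,3.6,3.6,3.6,3.6,3.6]' --dp '[[0,0,0],[0,0,0],[0,0,0],[0,0,0],[0,0,0],[0,0,-1],[0,0,-2],[0,0,-2],[0,0,-2],[0,0,-2],[0,0,-1]]' --turn '[[0,0,0],[0,0,0],[0,0,0],[0,0,0],[0,0,0],[0,0,0],[0,0,0],[0,0,0],[0,0,0],[0,0,0],[0,0,0]]'

```text
time_s: 7.6
position: [0.4318, 0.0052, 0.1328]
tool_rot: [[-1.0, -0.0, 0.004], [-0.0, 1.0, -0.001], [-0.004, -0.001, -1.0]]
ft_force: [-0.2, -0.2, -0.4]
grip_width: 0.0378
gripper_force: 40.2
```

>>> move_arm --jaw '[3.6,3.6,3.6,3.6,3.6,3.6,3.6,3.6,3.6,3.6]' --dp '[[-1.5,-0.3,0],[-3,-0.5,0],[-3.2,-0.6,0],[-3.2,-0.6,0],[-3.2,-0.6,0],[-3,-0.5,0],[-1.5,-0.3,0],[-1,0,0],[0,0,0],[0,0,0]]' --turn '[[0,0,0],[0,0,0],[0,0,0],[0,0,0],[0,0,0],[0,0,0],[0,0,0],[0,0,0],[0,0,0],[0,0,0]]'

```text
time_s: 8.43
position: [0.6269, -0.0286, 0.1301]
tool_rot: [[-1.0, -0.0, 0.0], [-0.0, 1.0, -0.0], [-0.0, -0.0, -1.0]]
ft_force: [0.9, 0.5, -0.8]
grip_width: 0.0384
gripper_force: 40.2
```

>>> move_arm --jaw '[3.6,3.6,3.6,3.6,3.6,3.6,3.6]' --dp '[[-0.1,0,2],[0,0,2],[0,0,2],[0,0,1.5],[0,0,0.9],[0,0,0.3],[0,0,0]]' --turn '[[0,0,0],[0,0,0],[0,0,0],[0,0,0],[0,0,0],[0,0,0],[0,0,0]]'

```text
time_s: 9.02
position: [0.6278, -0.0286, 0.043]
tool_rot: [[-1.0, -0.0, -0.0], [-0.0, 1.0, 0.0], [0.0, 0.0, -1.0]]
ft_force: [-0.2, 0.1, -0.8]
grip_width: 0.038
gripper_force: 40.2
```

>>> move_arm --jaw '[3.6,3.6,3.6,5.8,5.8,5.8,5.8,5.8,5.8,5.8,5.8]' --dp '[[0,0,0.15],[0,0,0.1],[0,0,0],[0,0,0],[0,0,0],[0,0,0],[0,0,-1],[0,0,-2.5],[0,0,-2.5],[0,0,-2.5],[0,0,-1.5]]' --turn '[[0,0,0],[0,0,0],[0,0,0],[0,0,0],[0,0,0],[0,0,0],[0,0,0],[0,0,0],[0,0,0],[0,0,0],[0,0,0]]'

```text
time_s: 9.93
position: [0.6289, -0.0288, 0.1441]
tool_rot: [[-1.0, -0.0, 0.004], [-0.0, 1.0, -0.001], [-0.004, -0.001, -1.0]]
ft_force: [-0.2, -0.2, 0.1]
grip_width: 0.0577
gripper_force: 0.0
```

>>> move_arm --jaw '[6.0,8.5,8.5,8.5,8.5,8.5,8.5,8.5,8.5,8.5]' --dp '[[1.5,-1.0,0],[2.9,-2.3,0],[2.9,-2.3,0],[2.9,-2.3,0],[2.9,-2.3,0],[2.9,-2.3,0],[2.0,-1.0,0],[0.9,-0.3,0],[0,0,3],[0,0,1.5]]' --turn '[[0,0,0],[0,0,0],[0,0,0],[0,0,0],[0,0,0],[0,0,0],[0,0,0],[0,0,0],[0,0,0],[0,0,0]]'

```text
time_s: 10.77
position: [0.439, -0.1667, 0.0948]
tool_rot: [[-1.0, 0.001, 0.001], [0.001, 1.0, -0.0], [-0.001, -0.0, -1.0]]
ft_force: [0.3, 0.2, -0.7]
grip_width: 0.0849
gripper_force: 0.0
```

```bash
python3 chk.py .628,.051,.085 .628,-.029,.085 .439,-.167,.05 .439,-.334,.05
```

```text
[ 0.43902375 -0.16670938  0.09482352] 0.08493940174750396
.628,.051,.085 152 628 50 r 17 mean [627.  50.  92.] zmax 97.0
.628,-.029,.085 154 628 -28 r 17 mean [627. -28.  92.] zmax 97.0chk.py:8: RuntimeWarning: Mean of empty slice.
  (x,y),r=cv2.minEnclosingCircle(Q[:,:2].astype(np.float32)); print(a,len(Q),round(x),round(y),"r",round(r),"mean",np.round(Q.mean(0)),"zmax",np.round(np.percentile(Q[:,2],98)))
  ret = um.true_divide(
Traceback (most recent call last):
  File "chk.py", line 8, in <module>
    (x,y),r=cv2.minEnclosingCircle(Q[:,:2].astype(np.float32)); print(a,len(Q),round(x),round(y),"r",round(r),"mean",np.round(Q.mean(0)),"zmax",np.round(np.percentile(Q[:,2],98)))
                                                                                                                                                         ~~~~~~~~~~~~~^^^^^^^^^^^
IndexError: index -1 is out of bounds for axis 0 with size 0
```

>>> move_arm --jaw '[8.5,8.5,8.5,8.5,8.5,4,4,4,4,4]' --dp '[[0,0,2.2],[0,0,2.2],[0,0,1.3],[0,0,0.5],[0,0,0],[0,0,0],[0,0,0],[0,0,0],[0,0,0],[0,0,0]]' --turn '[[0,0,0],[0,0,0],[0,0,0],[0,0,0],[0,0,0],[0,0,0],[0,0,0],[0,0,0],[0,0,0],[0,0,0]]' --force 30

```text
time_s: 11.65
position: [0.4397, -0.1668, 0.0345]
tool_rot: [[-1.0, -0.0, 0.002], [-0.0, 1.0, -0.001], [-0.002, -0.001, -1.0]]
ft_force: [-0.8, 2.6, 7.2]
grip_width: 0.0468
gripper_force: 29.7
```

>>> move_arm --jaw '[4,4,4,4,4,4,4,4,4,4,4,4]' --dp '[[0,0,-1],[0,0,-2],[0,0,-2.5],[0,0,-2.5],[0,0,-2],[0,0,-1],[0,2,0],[-0.8,3.5,0],[-1.2,3.6,0],[-1.5,3.6,0],[-1.5,3.6,0],[-1.5,3.6,0]]' --turn '[[0,0,0],[0,0,0],[0,0,0],[0,0,0],[0,0,0],[0,0,0],[0,0,0],[0,0,0],[0,0,0],[0,0,0],[0,0,0],[0,0,0]]'

```text
time_s: 12.65
position: [0.5044, 0.0342, 0.144]
tool_rot: [[-1.0, 0.0, 0.001], [0.0, 1.0, -0.0], [-0.001, -0.0, -1.0]]
ft_force: [-0.1, -1.3, -0.6]
grip_width: 0.047
gripper_force: 31.1
```

>>> move_arm --jaw '[4,4,4,4,4,4,4,4,4,4,4]' --dp '[[-1.6,3.6,0],[-1.6,3.6,0],[-1.6,3.6,0],[-1.6,3.6,0],[-1.6,3.6,0],[-1.6,3.2,0],[-1.5,2.4,0],[-1.1,1.2,0],[-0.5,0.05,0],[0,0,0],[0,0,0]]' --turn '[[0,0,0],[0,0,0],[0,0,0],[0,0,0],[0,0,0],[0,0,0],[0,0,0],[0,0,0],[0,0,0],[0,0,0],[0,0,0]]'

```text
time_s: 13.57
position: [0.6308, 0.2799, 0.1433]
tool_rot: [[-1.0, 0.001, -0.001], [0.001, 1.0, -0.0], [0.001, -0.0, -1.0]]
ft_force: [-1.3, -0.2, 0.3]
grip_width: 0.0464
gripper_force: 31.1
```

>>> move_arm --jaw '[4,4,4,4,4,4,4,4]' --dp '[[-0.1,0.1,2],[0,0,2.5],[0,0,2.5],[0,0,1.6],[0,0,1.0],[0,0,0.4],[0,0,0],[0,0,0]]' --turn '[[0,0,0],[0,0,0],[0,0,0],[0,0,0],[0,0,0],[0,0,0],[0,0,0],[0,0,0]]'

```text
time_s: 14.23
position: [0.6326, 0.2816, 0.0446]
tool_rot: [[-1.0, 0.0, 0.002], [0.0, 1.0, 0.0], [-0.002, 0.0, -1.0]]
ft_force: [0.8, -0.6, -1.5]
grip_width: 0.0467
gripper_force: 31.1
```

>>> move_arm --jaw '[4,4,4,4,6.0,6.0,6.0,6.0,6.0,6.0,6.0,6.0]' --dp '[[0,0,0.25],[0,0,0.15],[0,0,0.1],[0,0,0],[0,0,0],[0,0,0],[0,0,0],[0,0,-1],[0,0,-2.5],[0,0,-2.5],[0,0,-2.5],[0,0,-1.5]]' --turn '[[0,0,0],[0,0,0],[0,0,0],[0,0,0],[0,0,0],[0,0,0],[0,0,0],[0,0,0],[0,0,0],[0,0,0],[0,0,0],[0,0,0]]'

```text
time_s: 15.23
position: [0.6328, 0.2821, 0.1422]
tool_rot: [[-1.0, -0.0, 0.004], [-0.0, 1.0, 0.001], [-0.004, 0.001, -1.0]]
ft_force: [-0.3, -0.5, 0.4]
grip_width: 0.0597
gripper_force: 0.0
```

>>> move_arm --jaw '[6,8.5,8.5,8.5,8.5,8.5,8.5,8.5,8.5,8.5,8.5,8.5]' --dp '[[1.5,-1.5,0],[2,-3.4,0],[2,-3.4,0],[2,-3.4,0],[2,-3.4,0],[2,-3.4,0],[2,-3.5,0],[1.5,-3.6,0],[1,-3.8,0],[1,-3.8,0],[1,-3.8,0],[0.5,-3.8,0]]' --turn '[[0,0,0],[0,0,0],[0,0,0],[0,0,0],[0,0,0],[0,0,0],[0,0,0],[0,0,0],[0,0,0],[0,0,0],[0,0,0],[0,0,0]]'

```text
time_s: 16.23
position: [0.4461, -0.1278, 0.1392]
tool_rot: [[-1.0, -0.0, 0.001], [-0.0, 1.0, -0.0], [-0.001, -0.0, -1.0]]
ft_force: [1.0, 0.4, 0.5]
grip_width: 0.085
gripper_force: 0.0
```

```bash
python3 chk.py .632,.281,.055 .439,-.334,.05
```

```text
[ 0.44607294 -0.12780509  0.13923593] 0.08497207834308561
.632,.281,.055 109 632 283 r 25 mean [634. 286.  62.] zmax 68.0
.439,-.334,.05 114 441 -334 r 25 mean [ 439. -337.   58.] zmax 64.0
```

>>> move_arm --jaw '[8.5,8.5,8.5,8.5,8.5,8.5,8.5,8.5,8.5,8.5,8.5,8.5]' --dp '[[0.1,-3.8,0],[0.1,-3.8,0],[0.1,-3.8,0],[0.1,-3.8,0],[0.1,-2.9,0],[0,-1.7,0],[0,-0.6,0],[0,0,2.5],[0,0,3],[0,0,2.5],[0,0,2.0],[0,0,0.7]]' --turn '[[0,0,0],[0,0,0],[0,0,0],[0,0,0],[0,0,0],[0,0,0],[0,0,0],[0,0,0],[0,0,0],[0,0,0],[0,0,0],[0,0,0]]'

```text
time_s: 17.28
position: [0.4416, -0.3284, 0.0292]
tool_rot: [[-1.0, -0.001, -0.003], [-0.001, 1.0, 0.003], [0.003, 0.003, -1.0]]
ft_force: [0.5, -0.7, -0.4]
grip_width: 0.085
gripper_force: 0.0
```

>>> move_arm --jaw '[4,4,4,4,4]' --dp '[[0,0,0],[0,0,0],[0,0,0],[0,0,0],[0,0,0]]' --turn '[[0,0,0],[0,0,0],[0,0,0],[0,0,0],[0,0,0]]'

```text
time_s: 17.7
position: [0.4429, -0.3308, 0.033]
tool_rot: [[-1.0, -0.0, 0.002], [-0.0, 1.0, -0.003], [-0.002, -0.003, -1.0]]
ft_force: [0.5, 0.5, 7.3]
grip_width: 0.0469
gripper_force: 30.2
```

>>> move_arm --jaw '[4,4,4,4,4,4,4,4,4,4,4,4]' --dp '[[0,0,-1],[0,0,-2],[0,0,-2.5],[0,0,-2.5],[0,0,-2],[0,0,-1],[0,2,0],[-0.5,3.5,0],[-1,3.7,0],[-1,3.7,0],[-1,3.7,0],[-1,3.7,0]]' --turn '[[0,0,0],[0,0,0],[0,0,0],[0,0,0],[0,0,0],[0,0,0],[0,0,0],[0,0,0],[0,0,0],[0,0,0],[0,0,0],[0,0,0]]'

```text
time_s: 18.7
position: [0.487, -0.1253, 0.1414]
tool_rot: [[-1.0, 0.0, -0.0], [0.0, 1.0, 0.0], [0.0, 0.0, -1.0]]
ft_force: [1.2, 0.3, -1.0]
grip_width: 0.0467
gripper_force: 31.0
```

>>> move_arm --jaw '[4,4,4,4,4,4,4,4,4,4,4,4]' --dp '[[-1.1,3.7,0],[-1.2,3.7,0],[-1.2,3.7,0],[-1.2,3.7,0],[-1.2,3.7,0],[-1.2,3.7,0],[-1.2,3.4,0],[-1.2,3.2,0],[-1.2,2.3,0],[-1.2,1.3,0],[-1.0,0.7,0],[-0.5,0.2,0]]' --turn '[[0,0,0],[0,0,0],[0,0,0],[0,0,0],[0,0,0],[0,0,0],[0,0,0],[0,0,0],[0,0,0],[0,0,0],[0,0,0],[0,0,0]]'

```text
time_s: 19.7
position: [0.6215, 0.2072, 0.1409]
tool_rot: [[-1.0, -0.002, -0.001], [-0.002, 1.0, 0.0], [0.001, 0.0, -1.0]]
ft_force: [0.8, 0.1, -1.6]
grip_width: 0.0464
gripper_force: 31.0
```

>>> move_arm --jaw '[4,4,4,4,4,4,4,4]' --dp '[[-0.2,-0.2,2],[0,0,2.5],[0,0,2.5],[0,0,1.6],[0,0,1.0],[0,0,0.3],[0,0,0],[0,0,0]]' --turn '[[0,0,0],[0,0,0],[0,0,0],[0,0,0],[0,0,0],[0,0,0],[0,0,0],[0,0,0]]'

```text
time_s: 20.37
position: [0.6237, 0.2037, 0.0435]
tool_rot: [[-1.0, -0.0, 0.002], [-0.0, 1.0, 0.0], [-0.002, 0.0, -1.0]]
ft_force: [0.0, 0.2, 0.2]
grip_width: 0.0466
gripper_force: 31.0
```

>>> move_arm --jaw '[4,4,4,4,6.0,6.0,6.0,6.0,6.0,6.0,6.0,6.0]' --dp '[[0,0,0.25],[0,0,0.15],[0,0,0.1],[0,0,0],[0,0,0],[0,0,0],[0,0,0],[0,0,-1],[0,0,-2.5],[0,0,-2.5],[0,0,-2.5],[0,0,-2.5]]' --turn '[[0,0,0],[0,0,0],[0,0,0],[0,0,0],[0,0,0],[0,0,0],[0,0,0],[0,0,0],[0,0,0],[0,0,0],[0,0,0],[0,0,0]]'

```text
time_s: 21.37
position: [0.623, 0.2038, 0.1493]
tool_rot: [[-1.0, -0.0, 0.0], [-0.0, 1.0, 0.0], [-0.0, 0.0, -1.0]]
ft_force: [-0.0, 0.6, 0.0]
grip_width: 0.06
gripper_force: 0.0
```

>>> move_arm --jaw '[6,6,6,6,6,6,6,6,6]' --dp '[[2,-0.5,-0.5],[3,-1,-1],[3,-1,-1],[3,-1,-1],[3,-1,0],[2,-0.5,0],[1,0,0],[0,0,0],[0,0,0]]' --turn '[[0,0,0],[0,0,0],[0,0,0],[0,0,0],[0,0,0],[0,0,0],[0,0,0],[0,0,0],[0,0,0]]'

```text
time_s: 22.12
position: [0.4539, 0.154, 0.1829]
tool_rot: [[-1.0, -0.0, 0.002], [-0.0, 1.0, 0.0], [-0.002, 0.0, -1.0]]
ft_force: [0.5, -1.1, -0.2]
grip_width: 0.0598
gripper_force: 0.0
```

```bash
python3 chk.py .632,.281,.055 .622,.205,.055
python3 - <<'E'
from h import *
s=observe()
w,d=cams.get_image("wrist"); cv2.imwrite("pics/w_sp.png",w[...,::-1])
for o in cams.outline_of("wrist","teaspoon_1")[:2]:
    P=cloud("wrist",o["mask"],d,s)*1000; P=P[P[:,2]<25]
    r=cv2.minAreaRect(P[:,:2].astype(np.float32)); print(o["p"],r)
    for a in np.arange(380,540,10):
        q=P[abs(P[:,0]-a)<5]
        if len(q): print(a,np.round([np.median(q[:,1]),np.ptp(q[:,1]),q[:,2].min(),q[:,2].max()],1))
for o in cams.outline_of("top","undivided_tray")[:1]:
    im,d=cams.get_image("top"); P=cloud("top",o["mask"],d)*1000; print(o["p"],cv2.minAreaRect(P[(P[:,2]>-5)&(P[:,2]<20)][:,:2].astype(np.float32)))
E
```

```text
[0.45389206 0.15402858 0.18294648] 0.05981257010962881
.632,.281,.055 112 632 283 r 25 mean [635. 286.  62.] zmax 68.0
.622,.205,.055 102 619 200 r 25 mean [620. 201.  63.] zmax 68.0
0.64 ((461.8045349121094, 159.96588134765625), (26.066646575927734, 135.50669860839844), 81.57598876953125)
390 [162.6   8.1  -1.5   2.4]
400 [162.6  12.6  -1.7   4.4]
410 [161.5  12.6  -1.1   5.3]
420 [160.8  11.2  -0.5   7.1]
430 [160.1  10.3   3.4   8.1]
440 [159.3   8.9   5.    8.7]
450 [158.3   9.   -1.8   9.4]
460 [157.1   8.3   0.   10.3]
470 [156.4   7.6   6.7  10.3]
480 [156.4   7.8  -1.4  10. ]
490 [154.9  22.6  -1.4   7.1]
500 [154.1  26.3  -1.4   6.4]
510 [153.2  26.3  -1.1   8.3]
520 [1.532e+02 2.070e+01 1.000e-01 7.900e+00]
530 [153.2  12.1  -1.3   8.3]
0.96 ((591.4065551757812, -199.67572021484375), (129.92013549804688, 180.1037139892578), 8.920562744140625)
```

View pics/w_sp.png

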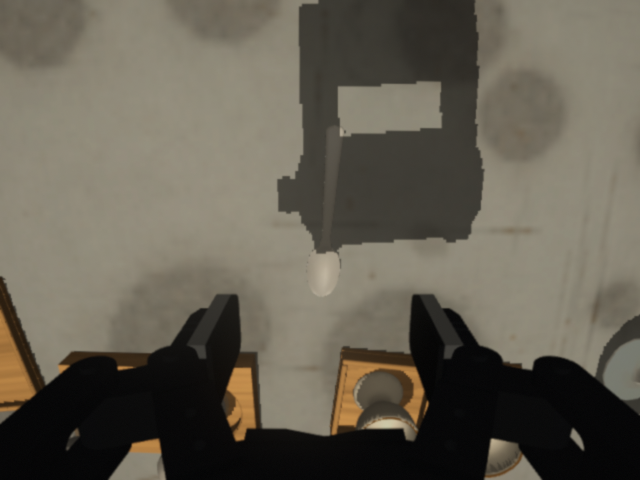

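The wrist view shows the spoon at about (330,200), handle end up at (335,130) and bowl at (323,272), roughly along world x. Both cups measure centred in their bays. Going for the handle near its middle.

>>> move_arm --jaw '[3,3,3,3,3,3,3,3,3,3]' --dp '[[-0.3,0.4,0],[0,0,2.5],[0,0,3.5],[0,0,3.5],[0,0,3],[0,0,2],[0,0,1.5],[0,0,0.8],[0,0,0],[0,0,0]]' --turn '[[0,0,0.075],[0,0,0],[0,0,0],[0,0,0],[0,0,0],[0,0,0],[0,0,0],[0,0,0],[0,0,0],[0,0,0]]'

```text
time_s: 23.2
position: [0.4565, 0.1579, 0.0145]
tool_rot: [[-0.997, 0.075, 0.0], [0.075, 0.997, -0.0], [-0.0, -0.0, -1.0]]
ft_force: [-0.2, -1.0, 0.1]
grip_width: 0.0297
gripper_force: 0.0
```

>>> move_arm --jaw '[3,3,3,3,3,0.2,0.2,0.2,0.2,0.2,0.2]' --dp '[[0,0,0.4],[0,0,0.3],[0,0,0.2],[0,0,0.1],[0,0,0],[0,0,0],[0,0,0],[0,0,0],[0,0,0],[0,0,0],[0,0,0]]' --turn '[[0,0,0],[0,0,0],[0,0,0],[0,0,0],[0,0,0],[0,0,0],[0,0,0],[0,0,0],[0,0,0],[0,0,0],[0,0,0]]' --force 25

```text
time_s: 24.12
position: [0.4563, 0.1573, 0.0056]
tool_rot: [[-0.997, 0.074, 0.001], [0.074, 0.997, -0.001], [-0.001, -0.001, -1.0]]
ft_force: [-3.8, -5.3, 14.8]
grip_width: 0.0141
gripper_force: 24.7
```

>>> move_arm --jaw '[0.2,0.2,0.2,0.2,0.2,0.2]' --dp '[[0,0,-0.7],[0,0,-1.5],[0,0,-2],[0,0,-2],[0,0,-1.5],[0,0,0]]' --turn '[[0,0,0],[0,0,0],[0,0,0],[0,0,0],[0,0,0],[0,0,0]]'

```text
time_s: 24.62
position: [0.4574, 0.158, 0.084]
tool_rot: [[-0.997, 0.075, 0.005], [0.075, 0.997, 0.0], [-0.005, 0.001, -1.0]]
ft_force: [0.8, 0.4, 0.4]
grip_width: 0.0036
gripper_force: 22.0
```

```bash
cat > sp.py <<'E'
from h import *
import sys
s=observe(); print(s["grip_width"],s["gripper_force"],s["position"],s["ft_force"])
w,d=cams.get_image("wrist"); cv2.imwrite(sys.argv[1],cv2.resize(w[...,::-1],(400,300)))
os=cams.outline_of("wrist","teaspoon_1")[:1]
for o in os:
    P=cloud("wrist",o["mask"],d,s)*1000; m=P.mean(0); print(o["p"],len(P),np.round(m))
    print(np.round(P.min(0)),np.round(P.max(0)))
    v=np.linalg.svd(P-m,full_matrices=False)[2][0]; print("axis",np.round(v,3)); t=(P-m)@v
    for a in np.arange(t.min(),t.max(),12):
        q=P[abs(t-a)<6]
        print(np.round(np.median(q,axis=0)),end=" ")
E
python3 sp.py pics/sp1.png
```

```text
0.003621833374240951 21.982852085860713 [0.45740973 0.15796954 0.08396288] [0.79020975 0.42546711 0.40529624]
0.79 2156 [456. 159.  80.]
[396. 150.  -2.] [554. 166. 159.]
axis [ 0.993 -0.049  0.106]
[398. 165.  80.] [405. 163.  81.] [417. 161.  81.] [429. 159.  80.] [441. 158.  80.] [448. 157.  80.] [469. 156.   0.] [480. 157.  79.] [490. 157.  83.] [501. 157.  87.] [508. 158.  86.] [nan nan nan] [nan nan nan]
  return _methods._mean(a, axis=axis, dtype=dtype,
  ret = um.true_divide(
```

View pics/sp1.png

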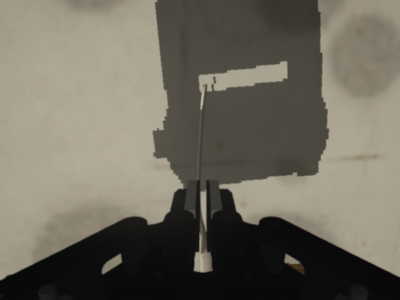

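The spoon is held but rolled onto its edge: it shows as a thin line from (205,85) to (200,265). I need the roll direction before putting it down.

Run:
```python
from h import *
s=observe()
w,d=cams.get_image("wrist"); t,dt=cams.get_image("top"); sc,_=cams.get_image("scene")
a=cv2.resize(w[100:460,230:430,::-1],(400,600),interpolation=cv2.INTER_CUBIC)[:,:]
b=cv2.resize(sc[180:255,225:315,::-1],(400,300),interpolation=cv2.INTER_CUBIC)
c=cv2.resize(t[220:295,220:310,::-1],(400,300),interpolation=cv2.INTER_CUBIC)
cv2.imwrite("pics/roll.png",np.hstack([a,np.vstack([b,c])]))
```

```text
(no output)
```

View pics/roll.png

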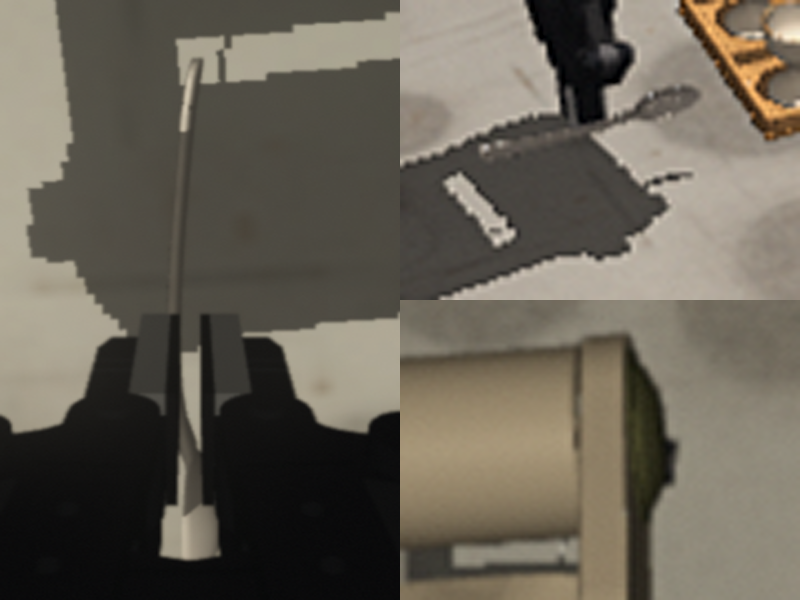

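The handle bows toward image left (−y), so the spoon's top faces −y. Tilting the tool about +x of the tool while lowering will make it fall right side up. I'll carry it over, turn it along the tray, tilt it, and release on the floor.

>>> move_arm --jaw '[0.2,0.2,0.2,0.2,0.2,0.2,0.2,0.2,0.2,0.2,0.2,0.2]' --dp '[[0,0,-1.5],[0,0,-2.5],[0,-1,-2.5],[-1,-2.5,-2],[-1.5,-3.3,-1],[-1.6,-3.4,0],[-1.6,-3.4,0],[-1.6,-3.4,0],[-1.6,-3.4,0],[-1.6,-3.4,0],[-1.6,-3.4,0],[-1,-3,0]]' --turn '[[0,0,0],[0,0,0],[0,0,0],[0,0,0],[0,0,0],[0,0,0],[0,0,0],[0,0,0],[0,0,0],[0,0,0],[0,0,0],[0,0,0]]'

```text
time_s: 25.87
position: [0.5648, -0.1555, 0.175]
tool_rot: [[-0.997, 0.075, -0.001], [0.075, 0.997, 0.001], [0.001, 0.001, -1.0]]
ft_force: [0.5, 0.4, -0.8]
grip_width: 0.0033
gripper_force: 22.0
```

>>> move_arm --jaw '[0.2,0.2,0.2,0.2,0.2,0.2,0.2,0.2,0.2,0.2,0.2,0.2]' --dp '[[-0.5,-2,0],[-0.2,-1,0],[0,0,0],[0,0,0],[0,0,0],[0,0,0],[0,0,0],[0,0,0],[0,0,0],[0,0,0],[0,0,0],[0,0,0]]' --turn '[[0,0,0.1],[0,0,0.12],[0,0,0.12],[0,0,0.12],[0,0,0.12],[0,0,0.12],[0,0,0.12],[0,0,0.12],[0,0,0.12],[0,0,0.12],[0,0,0.1],[0,0,0.06]]'

```text
time_s: 26.87
position: [0.5677, -0.1836, 0.175]
tool_rot: [[-0.15, 0.989, -0.002], [0.989, 0.15, 0.001], [0.001, -0.002, -1.0]]
ft_force: [-0.1, 0.9, -0.1]
grip_width: 0.0037
gripper_force: 22.0
```

>>> move_arm --jaw '[0.2,0.2,0.2,0.2,0.2,0.2,0.2,0.2]' --dp '[[-0.5,0,0],[0,0,0],[0,0,0],[0,0,0],[0,0,0],[0,0,0],[0,0,0],[0,0,0]]' --turn '[[0.1,0,0],[0.1,0,0],[0.1,0,0],[0.1,0,0],[0.1,0,0],[0.1,0,0],[0,0,0],[0,0,0]]'

```text
time_s: 27.53
position: [0.569, -0.1884, 0.174]
tool_rot: [[-0.156, 0.815, -0.558], [0.988, 0.13, -0.087], [0.002, -0.565, -0.825]]
ft_force: [-0.7, -0.6, 0.1]
grip_width: 0.0032
gripper_force: 22.1
```

Run:
```python
from h import *
s=observe(); print(s["position"],np.round(s["q"],1)); R=np.array(s["tool_rot"]).reshape(3,3); p=np.array(s["position"])
w,d=cams.get_image("wrist"); cv2.imwrite("pics/tilt.png",w[...,::-1][100:460,150:510])
o=cams.outline_of("wrist","teaspoon_1")[:1]
for o in o:
    P=cloud("wrist",o["mask"],d,s); P=P[np.linalg.norm(P-p,axis=1)<.1]; L=(P-p)@R*1000
    print(o["p"],len(P)); 
    for a in range(-80,80,10):
        q=L[abs(L[:,0]-a)<5]
        if len(q)>5: print(a,np.round(np.percentile(q[:,1],[5,50,95])),np.round(np.percentile(q[:,2],[5,50,95])),"zw",np.round(P[abs(L[:,0]-a)<5][:,2].min()*1000))
```

```text
[ 0.56900157 -0.18835386  0.17404741] [-22.3  44.8  48.7 -18.9 115.6 -35.1]
0.75 2161
-50 [0. 4. 6.] [-7. -3.  2.] zw 168.0
-40 [-0.  3.  5.] [-6. -3.  1.] zw 169.0
-30 [-0.  1.  3.] [-3.  1.  8.] zw 163.0
-20 [-1. -0.  1.] [2. 4. 8.] zw 165.0
-10 [-1. -1.  3.] [-36.   5.   8.] zw 167.0
0 [-1.  3.  3.] [-38. -37. -36.] zw 203.0
10 [-3. -2. -1.] [2. 3. 8.] zw 167.0
20 [-3. -1. -0.] [2. 3. 8.] zw 166.0
30 [-2. -1.  0.] [1. 3. 8.] zw 165.0
40 [-2. -0.  1.] [1. 2. 9.] zw 164.0
50 [-1.  0.  2.] [ 1.  2. 10.] zw 163.0
60 [0. 1. 3.] [0. 2. 8.] zw 164.0
```

View pics/tilt.png

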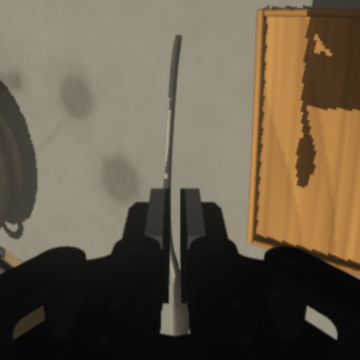

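>>> move_arm --jaw '[0.2,0.2,0.2,0.2,0.2,0.2,0.2,0.2]' --dp '[[-0.2,1.4,1.8],[-0.3,2.0,2.5],[-0.3,2.0,2.5],[-0.2,1.5,1.9],[0,1.0,1.2],[0,0.54,0.68],[0,0,0],[0,0,0]]' --turn '[[0,0,0],[0,0,0],[0,0,0],[0,0,0],[0,0,0],[0,0,0],[0,0,0],[0,0,0]]'

```text
time_s: 28.3
position: [0.5804, -0.1971, 0.0426]
tool_rot: [[-0.155, 0.816, -0.556], [0.988, 0.128, -0.088], [-0.001, -0.563, -0.826]]
ft_force: [-0.4, 0.8, 0.2]
grip_width: 0.0038
gripper_force: 22.1
```

Lower slowly until contact.

>>> move_arm --jaw '[0.2,0.2,0.2,0.2,0.2,0.2]' --dp '[[0,0.35,0.5],[0,0.25,0.35],[0,0.2,0.3],[0,0.12,0.18],[0,0,0],[0,0,0]]' --turn '[[0,0,0],[0,0,0],[0,0,0],[0,0,0],[0,0,0],[0,0,0]]'

```text
time_s: 28.8
position: [0.5801, -0.1969, 0.0252]
tool_rot: [[-0.155, 0.815, -0.558], [0.988, 0.128, -0.088], [0.0, -0.565, -0.825]]
ft_force: [-0.1, -0.1, -0.2]
grip_width: 0.0034
gripper_force: 22.1
```

>>> move_arm --jaw '[0.2,0.2,0.2,0.2,0.2]' --dp '[[0,0.12,0.17],[0,0.12,0.17],[0,0.06,0.08],[0,0,0],[0,0,0]]' --turn '[[0,0,0],[0,0,0],[0,0,0],[0,0,0],[0,0,0]]'

```text
time_s: 29.22
position: [0.5803, -0.1969, 0.0201]
tool_rot: [[-0.155, 0.815, -0.558], [0.988, 0.128, -0.088], [-0.0, -0.565, -0.825]]
ft_force: [0.7, 0.7, 1.7]
grip_width: 0.0039
gripper_force: 22.3
```

>>> move_arm --jaw '[0.8,1.2,1.6,1.6,1.6,1.6,1.6,1.6,1.6,1.6,1.6,1.6]' --dp '[[0,0,0],[0,0,0],[0,0,0],[0,0,0],[0,0,-0.5],[0,0,-1],[0,0,-1.5],[0,0,-2],[0,0,-3],[0,0,-3],[0,0,-2],[0,0,-1]]' --turn '[[0,0,0],[0,0,0],[0,0,0],[0,0,0],[0,0,0],[0,0,0],[0,0,0],[0,0,0],[0,0,0],[0,0,0],[0,0,0],[0,0,0]]'

```text
time_s: 30.22
position: [0.6599, -0.1842, 0.1385]
tool_rot: [[-0.156, 0.818, -0.554], [0.988, 0.128, -0.089], [-0.002, -0.561, -0.828]]
ft_force: [-0.1, -0.1, -0.2]
grip_width: 0.0158
gripper_force: 0.0
```

Run:
```python
from h import *
s=observe(); print(s["position"],s["grip_width"])
w,d=cams.get_image("wrist"); cv2.imwrite("pics/rel.png",cv2.resize(w[...,::-1],(480,360)))
o=cams.outline_of("wrist","teaspoon_1")[:1]
c=np.array([.591,-.199]); a=np.radians(9.1); ex=np.array([np.cos(a),np.sin(a)]); ey=np.array([-ex[1],ex[0]])
for o in o:
    P=cloud("wrist",o["mask"],d,s); P=P[P[:,2]<.06]; X=(P[:,:2]-c)@ex*1000; Y=(P[:,:2]-c)@ey*1000; Z=P[:,2]*1000
    print(o["p"],len(P),cv2.minAreaRect(np.c_[X,Y].astype(np.float32)))
    for a in range(-90,90,10):
        q=abs(Y-a)<5
        if q.sum()>5: print(a,np.round(np.percentile(X[q],[5,50,95])),np.round(np.percentile(Z[q],[5,50,95]),1))
```

```text
[ 0.65985036 -0.18421464  0.13847346] 0.015784526892411842
0.71 2404 ((-4.703149318695068, 0.91046142578125), (131.26925659179688, 29.40361213684082), 86.81916809082031)
-60 [-13.  -6.   2.] [ 7.9 10.  12.5]
-50 [-16.  -8.   3.] [ 5.4  7.2 10.4]
-40 [-18.  -9.   5.] [ 5.   6.7 11.7]
-30 [-15.  -7.   3.] [ 6.6  8.5 12.2]
-20 [-10.  -6.  -2.] [10.8 12.3 13.5]
-10 [-10.  -6.  -4.] [12.4 13.6 14.8]
0 [-11.  -7.  -4.] [12.5 13.6 14.7]
10 [-11.  -7.  -5.] [12.1 13.2 14.3]
20 [-11.  -8.  -4.] [11.3 12.5 13.5]
30 [-13.  -9.  -5.] [10.4 11.5 12.8]
40 [-13.  -8.  -5.] [ 9.  10.5 11.7]
50 [-15.  -9.  -4.] [ 7.8  9.4 10.7]
60 [-15.  -9.  -4.] [5.9 8.  9.6]
70 [-13.  -9.  -5.] [6.  7.1 8.2]
```

View pics/rel.png

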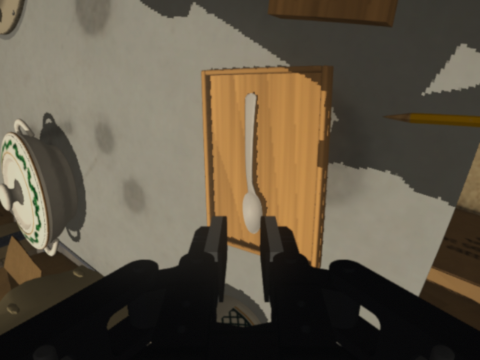

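The spoon lies flat in the tray from (250,95) to (252,235), bowl up, matching its original height profile, offset about (−5, 1) mm from the tray centre. One final check of everything else.

>>> move_arm --jaw '[1.6,1.6,1.6,1.6,1.6,1.6]' --dp '[[0,-1.4,-2],[0,-1.4,-2],[0,-1.4,-2],[0,0,0],[0,0,0],[0,0,0]]' --turn '[[0,0,0],[0,0,0],[0,0,0],[0,0,0],[0,0,0],[0,0,0]]'

```text
time_s: 30.82
position: [0.6571, -0.1848, 0.2074]
tool_rot: [[-0.155, 0.814, -0.56], [0.988, 0.129, -0.087], [0.001, -0.566, -0.824]]
ft_force: [0.1, -0.6, 0.0]
grip_width: 0.016
gripper_force: 0.0
```

```bash
python3 chk.py .632,.281,.055 .622,.205,.055 .628,.051,.085 .628,-.029,.085
python3 - <<'E'
from h import *
im,d=cams.get_image("scene"); cv2.imwrite("pics/end.png",im[...,::-1])
E
```

```text
[ 0.65713988 -0.18479748  0.20743896] 0.01600467340042929
.632,.281,.055 107 632 282 r 25 mean [634. 284.  63.] zmax 68.0
.622,.205,.055 102 619 200 r 25 mean [620. 202.  63.] zmax 68.0
.628,.051,.085 153 628 50 r 17 mean [627.  50.  92.] zmax 98.0
.628,-.029,.085 150 627 -28 r 17 mean [627. -28.  91.] zmax 98.0
```

View pics/end.png

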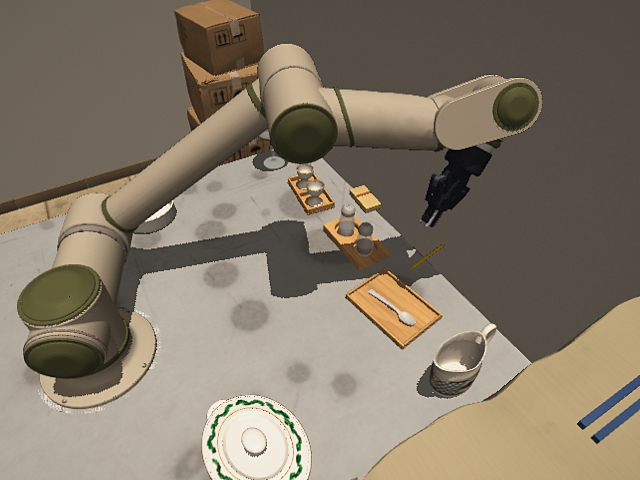

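The final picture shows the cups upright in the bays at (305,180), the shakers in the wells at (355,230), and the spoon flat in the tray at (392,307). The jug at (460,362) and the glass at (272,158) haven't moved.

```bash
python3 -c "
from rig import ticket
print(ticket.close_job())"
```

```text
the job is handed in; nothing more can be done
None
```

The job is handed in (no verdict came back): by my last measurements both egg cups stand in their bays, both shakers in their wells and the teaspoon lies flat in the undivided tray, and the glass and jug look unmoved.

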